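Close the sample cups, cleanest first

ROBOT

A 6-joint arm with a two-finger parallel gripper is mounted at the origin on the work surface. World frame = base frame: x ahead of the robot, y to its left, z up, the work surface at z = 0. Lengths are in m, angles in degrees, forces in N, time in s.
With the tool pointing down it reaches from about 0.325 to 0.85 m from the base axis. Payload 15.5 kg.
Tool frame: the origin (TCP) lies at the very end of the fingers, on their centre line; the grasp point (between the pads) lies arm.grip_depth behind it (arm.grip_depth is the distance from the TCP to the grasp point, in m); z points along the fingers, y is the direction in which the jaws open and shut (so a half turn about z gives the same grasp; the last joint's range is limited). The gripper opens to 91 mm and grips with 3 to 60 N. Pads are 32 mm wide; open, the fingers measure 118 mm over their backs; the gripper's body (76 mm by 178 mm) begins 60 mm behind the grasp point.
Start: joints at [-71.476, 28.281, 77.091, -0, 74.628, -5.472], TCP at [0.254, -0.571, 0.214] pointing down, gripper open.
Joint ranges: [-166.48, 166.48], [-47.26, 123.95], [12.59, 153.08], [-70.14, 250.14], [6.76, 159.57], [-176.63, 176.63]. Speed limits (degrees/s): [108.29, 108.29, 147.25, 172.46, 172.46, 172.46].

INTERFACE

Orientations are given as a 3x3 rotation matrix whose columns are the frame's x, y, z axes.
In Python, from rig import arm gives the robot as it stands. Calls block until the motion is done:
- arm.move_to(position, orientation): joint-space move of the TCP to a pose.
- arm.move_l(position, orientation=None, feed=0.15): straight line of the TCP; orientation=None keeps the orientation; feed is the mean speed in m/s.
- arm.move_joints(angles): joint-space move.
- arm.grip(opening): finger opening in m; the grip force is fixed at half the most; returns when the fingers have stopped.
- arm.sleep(seconds).
- arm.solve_ik(position, orientation): joint angles nearest the present ones, or None.
- arm.snapshot(name): name is "scene" or "top"; returns the picture (400x640x3 uint8, red, green, blue); there is no depth.
- arm.get_calibration(name): a dict with "intrinsics" (3x3 intrinsics, pixels), "k1" (the pictures are not rectified: a ray, as slopes to the right and down, at radius r is drawn at 1 + k1 r^2 times it, then the intrinsics apply), "cam_to_world" (4x4, takes a point from camera to world coordinates). Camera axes: x right, y down, z forward; pixel columns grow to the right and rows downward; lengths in m; the calibration is good to about 2 mm. A picture is of the moment at which its call begins. get_calibration takes no time and is no camera call.
A pose or a line that the arm cannot do raises arm.Unreachable and nothing moves.
- arm.sign_off(): hands the job in, once; it reports no verdict.
Readings, each from a call of its own:
- arm.current_t(): time.
- arm.current_joint_positions(): joint angles.
- arm.current_dq(): joint speeds.
- arm.current_tau(): joint torques, N m.
- arm.current_ee_pos(): TCP position.
- arm.current_tool_rot(): TCP orientation.
- arm.current_force(): force on the tool from outside, world axes, zero at the start.
- arm.current_torque(): the same for the moment, N m.
- arm.current_width(): finger opening in m.
Only numpy, scipy, OpenCV 4.12 (cv2) and the standard library are available. Lean on these libraries where they do the work, as an engineer would, in place of code of your own. Each camera call takes 0.05 s, during which the arm holds its last target.

TASK

Three cups on the autosampler's disc have raised white stoppers: with a fingertip press each stopper gently down until it is fully home, first the widest, then the middle-sized, last the narrowest, so that nothing is carried from a stronger sample to a cleaner one. Do not touch a stopper before its turn, do not pull any of them up, and leave the loose cup on the disc and everything else standing where it is.

Things in the scene. Friction and masses are not known exactly. Their poses are not given: they have to be found in the camera images.
- wide_top (a point): Centre of the flat top of the widest stopper, a plain white disc 44 mm across and 8 mm thick on a thinner stem. It moves with the stopper. With the stopper home it lies 22 mm above the top of the sampler disc (122 mm above the table); at the start it stands 7 to 12 mm higher. z up.
- wide_stopper (a joint): How far this stopper has been pressed down, m: 0.012 is fully home (its head sits on the cup's rim, hard stop); it starts somewhere from 0 to 0.005 (raised). It slides straight down against about 4 N of steady friction, with no spring, and stays where it is left; negative means pulled up out of its cup.
- wide_cup: The white cup, 44 mm across, that carries this stopper; fixed in the sampler disc. Origin: centre of the cup where it leaves the disc's top face (100 mm above the table); its rim is 14 mm above that, z up.
- middle_top (a point): Centre of the flat top of the middle-sized stopper, a plain white disc 30 mm across and 8 mm thick on a thinner stem. It moves with the stopper. With the stopper home it lies 22 mm above the top of the sampler disc (122 mm above the table); at the start it stands 7 to 12 mm higher. z up.
- middle_stopper (a joint): How far this stopper has been pressed down, m: 0.012 is fully home (its head sits on the cup's rim, hard stop); it starts somewhere from 0 to 0.005 (raised). It slides straight down against about 4 N of steady friction, with no spring, and stays where it is left; negative means pulled up out of its cup.
- middle_cup: The white cup, 30 mm across, that carries this stopper; fixed in the sampler disc. Origin: centre of the cup where it leaves the disc's top face (100 mm above the table); its rim is 14 mm above that, z up.
- narrow_top (a point): Centre of the flat top of the narrowest stopper, a plain white disc 18 mm across and 8 mm thick on a thinner stem. It moves with the stopper. With the stopper home it lies 22 mm above the top of the sampler disc (122 mm above the table); at the start it stands 7 to 12 mm higher. z up.
- narrow_stopper (a joint): How far this stopper has been pressed down, m: 0.012 is fully home (its head sits on the cup's rim, hard stop); it starts somewhere from 0 to 0.005 (raised). It slides straight down against about 4 N of steady friction, with no spring, and stays where it is left; negative means pulled up out of its cup.
- narrow_cup: The white cup, 18 mm across, that carries this stopper; fixed in the sampler disc. Origin: centre of the cup where it leaves the disc's top face (100 mm above the table); its rim is 14 mm above that, z up.
- disc: The autosampler's slate-grey round disc, 260 mm across, 10 mm thick, level and fixed on a white square deck (300 x 300 mm, top 70 mm above the table). Origin: centre of its underside, 90 mm above the table; z up. Near its edge runs a ring of small open cups 17 mm across that rise 6 mm above it; at its centre a black knob, 48 mm across, rises 14 mm. The three stoppered cups and one loose open cup stand on a circle of 75 mm radius, 90 degrees apart, in any arrangement.
- open_cup: Loose empty cup, 26 mm across, 34 mm tall, standing on the disc among the stoppered cups; not part of the job. Origin: centre of its underside; z up.
- vial: Loose amber vial with a grey cap, 24 mm across, 45 mm tall, standing on a corner of the deck; not part of the job. Origin: centre of its underside; z up.
- spare_cup: Loose empty cup, 28 mm across, 36 mm tall, standing on the opposite corner of the deck; not part of the job. Origin: centre of its underside; z up.
- reagent: Loose amber bottle, 66 mm across, 150 mm tall, on the bench to the robot's left; not part of the job. Origin: centre of its underside; z up.
- beaker: Loose glass beaker, 72 mm across, 90 mm tall, on the bench to the robot's right; not part of the job. Origin: centre of its underside; z up.
- jar: Loose white jar, 60 mm across, 75 mm tall, on the bench to the robot's right; not part of the job. Origin: centre of its underside; z up.
- scoop: Loose spatula, 170 mm long, lying on the bench to the robot's left; not part of the job. Origin: on its underside near its middle; z up.

How it is judged (in metres and radians):
On the way, in this order (a step that is already met when the one before it is completed fails the run):
1. the widest stopper is fully home (value of joint wide_stopper above 0.0105 m), for 0.1 s.
2. the middle-sized stopper is fully home (value of joint middle_stopper above 0.0105 m), for 0.1 s.
3. the narrowest stopper is fully home (value of joint narrow_stopper above 0.0105 m), for 0.1 s.
At the end, for the whole second after the job is handed in: All three stoppers are within 1.5 mm of fully home, and the loose things are at rest, upright and within 15 mm of where they began (value of joint each of wide_stopper, middle_stopper, narrow_stopper above 0.0105 m and not (distance of open_cup from where it was at the start of the episode above 0.015 m) and not (angle between open_cup's own z axis and vertical above 0.4 rad) and linear speed of each of open_cup, vial, spare_cup, reagent, beaker, jar, scoop below 0.02 m/s and not (distance of vial from where it was at the start of the episode above 0.015 m) and not (angle between vial's own z axis and vertical above 0.4 rad) and not (distance of spare_cup from where it was at the start of the episode above 0.015 m) and not (angle between spare_cup's own z axis and vertical above 0.4 rad) and not (distance of reagent from where it was at the start of the episode above 0.015 m) and not (angle between reagent's own z axis and vertical above 0.4 rad) and not (distance of beaker from where it was at the start of the episode above 0.015 m) and not (angle between beaker's own z axis and vertical above 0.4 rad) and not (distance of jar from where it was at the start of the episode above 0.015 m) and not (angle between jar's own z axis and vertical above 0.4 rad) and not (distance of scoop from where it was at the start of the episode above 0.015 m) and not (angle between scoop's own z axis and vertical above 0.4 rad)); the robot touches nothing.
It fails at once if the middle-sized stopper is touched before the widest is home (not (value of joint wide_stopper above 0.0105 m) and (contact force between any of the fingers, the arm and middle_cup above 1 N or value of joint middle_stopper above 0.008 m)).
It fails at once if the narrowest stopper is touched before the widest and middle-sized ones are home ((not (value of joint middle_stopper above 0.0105 m) and (contact force between any of the fingers, the arm and narrow_cup above 1 N or value of joint narrow_stopper above 0.008 m)) or (not (value of joint wide_stopper above 0.0105 m) and (contact force between any of the fingers, the arm and narrow_cup above 1 N or value of joint narrow_stopper above 0.008 m))).
It fails at once if a stopper or its cup is pressed harder than 30 N (contact force between any of the fingers, the arm and wide_cup above 30 N or contact force between any of the fingers, the arm and middle_cup above 30 N or contact force between any of the fingers, the arm and narrow_cup above 30 N).
It fails at once if a stopper is pulled up (3 mm above its highest start) (value of joint any of wide_stopper, middle_stopper, narrow_stopper below -0.003 m).
It fails at once if a loose bystander is shifted by more than 15 mm, lifted or tipped (distance of any of open_cup, vial, spare_cup, reagent, beaker, jar, scoop from where it was at the start of the episode above 0.015 m or angle between any of open_cup, vial, spare_cup, reagent, beaker, jar, scoop's own z axis and vertical above 0.4 rad).
It also fails if it takes over 45 s, if anything falls off the work surface, if the arm or the gripper's body presses on something with over 40 N, if the wrist force passes 120 N, or if a joint passes its speed limit or range.

## Working session

There is one attempt and no reset: what is moved stays moved. The work goes in short steps, each a Python script; the robot and the scene stay as the last script left them, time stands still between calls to the robot, and variables do not carry over. Pictures are saved under pics/ and viewed, and the job is handed in when it is done.

```bash
mkdir -p pics; ls; python3 - <<'E'
from rig import arm
import cv2
for n in ("scene","top"):
    im=arm.snapshot(n); cv2.imwrite(f"pics/{n}0.png",im[:,:,::-1])
    c=arm.get_calibration(n); print(n,c)
print(arm.current_t(),arm.current_ee_pos(),arm.current_width(),arm.grip_depth,arm.current_tool_rot(),arm.current_force())
E
```

```text
pics
scene {'intrinsics': array([[451.40560444,   0.        , 322.57478184],
       [  0.        , 451.40560444, 193.66179353],
       [  0.        ,   0.        ,   1.        ]]), 'k1': 0.04359253079899669, 'cam_to_world': array([[-0.51432936,  0.52556361, -0.67767854,  1.34621555],
       [ 0.8575704 ,  0.30948726, -0.41084139,  0.50944274],
       [-0.00619041, -0.79246484, -0.60988618,  0.87001727],
       [ 0.        ,  0.        ,  0.        ,  1.        ]])}
top {'intrinsics': array([[362.12082516,   0.        , 321.74395132],
       [  0.        , 362.12082516, 196.02341496],
       [  0.        ,   0.        ,   1.        ]]), 'k1': -0.08298566692792693, 'cam_to_world': array([[ 2.97623484e-02, -9.75416332e-01,  2.18351051e-01,
         2.77086550e-01],
       [-9.99556155e-01, -2.93281774e-02,  5.22990497e-03,
         6.27243975e-03],
       [ 1.30250363e-03, -2.18409791e-01, -9.75856274e-01,
         1.34661250e+00],
       [ 0.00000000e+00,  0.00000000e+00,  0.00000000e+00,
         1.00000000e+00]])}
0.1 [ 0.25403651 -0.5706561   0.21339191] 0.09123511260491406 0.0188 [[ 9.13591233e-01  4.06633616e-01 -4.01676235e-04]
 [ 4.06633809e-01 -9.13590629e-01  1.05198657e-03]
 [ 6.08054599e-05 -1.12442085e-03 -9.99999366e-01]] [-0.27650187  0.19040134 -0.33954612]
```

View pics/scene0.png

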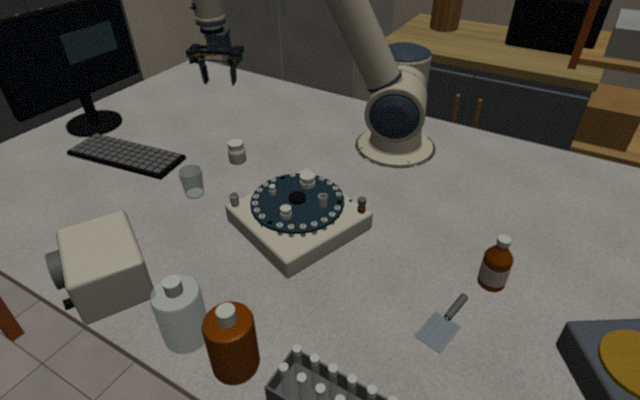

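View pics/top0.png

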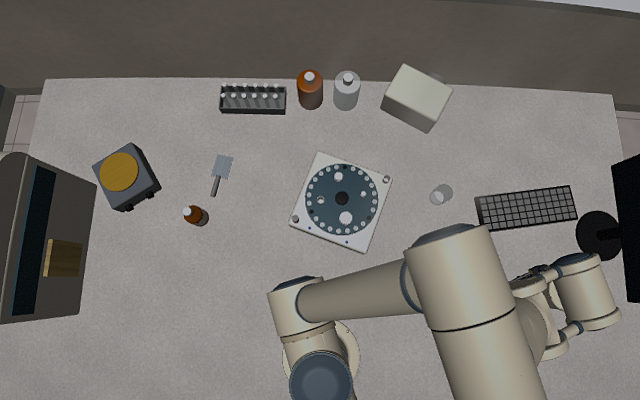

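```bash
python3 - <<'E'
import cv2
a=cv2.imread("pics/top0.png")[130:280,230:430]; cv2.imwrite("pics/topz.png",cv2.resize(a,None,fx=4,fy=4,interpolation=cv2.INTER_CUBIC))
a=cv2.imread("pics/scene0.png")[150:350,180:440]; cv2.imwrite("pics/scenez.png",cv2.resize(a,None,fx=3,fy=3,interpolation=cv2.INTER_CUBIC))
E
```

```text
(no output)
```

View pics/topz.png

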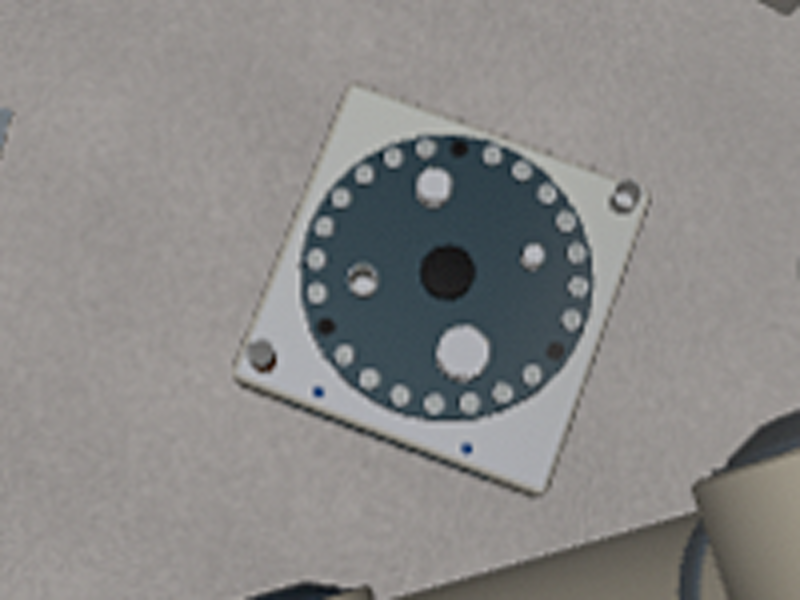

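View pics/scenez.png

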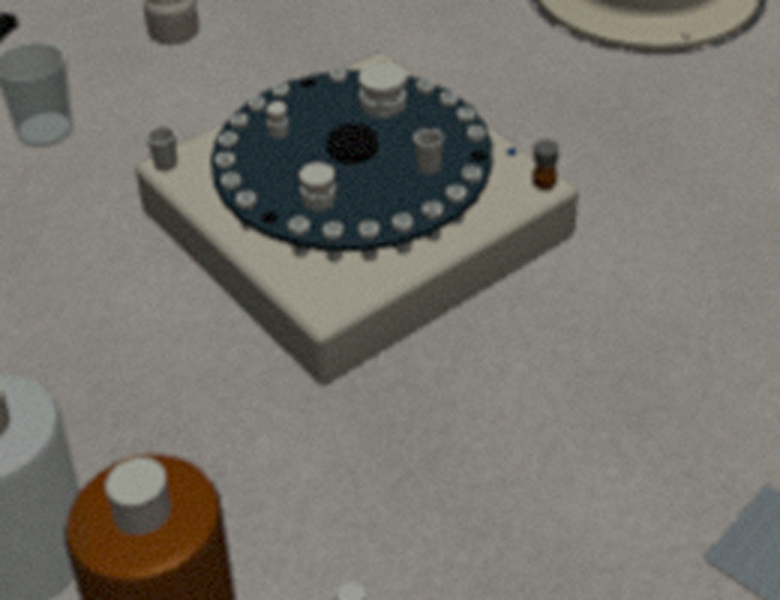

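The top view shows wide at about (346,218), middle at (338,176), narrow at (363,193) and the open cup at (320,199). In the scene view, wide is at about (308,176), middle (286,208) and narrow (272,186). Next I'll triangulate the stoppers.

```bash
cat > h.py <<'E'
import numpy as np, cv2
def ray(c,uv):
    K=c["intrinsics"];d=np.array([(uv[0]-K[0,2])/K[0,0],(uv[1]-K[1,2])/K[1,1]]);s=d.copy()
    for _ in range(20): s=d/(1+c["k1"]*(s@s))
    T=c["cam_to_world"];v=T[:3,:3]@np.r_[s,1];return T[:3,3],v/np.linalg.norm(v)
def tri(cs,uvs):
    A=np.zeros((3,3));b=np.zeros(3);R=[ray(c,u) for c,u in zip(cs,uvs)]
    for o,d in R:
        P=np.eye(3)-np.outer(d,d);A+=P;b+=P@o
    X=np.linalg.solve(A,b);return X,[np.linalg.norm(np.cross(X-o,d)) for o,d in R]
def atz(c,uv,z):
    o,d=ray(c,uv);return o+d*(z-o[2])/d[2]
E
python3 - <<'E'
from rig import arm
from h import *
ct,cs=arm.get_calibration("top"),arm.get_calibration("scene")
t=cv2.imread("pics/top0.png",0)
def zc(u,f,off): return (np.array(u)+.5)/f-.5+off
def cen(g,p,r):
    p=np.array(p)
    for _ in range(5):
        y,x=np.mgrid[0:400,0:640]; m=((x-p[0])**2+(y-p[1])**2<r*r)
        w=np.clip(g.astype(float)-np.percentile(g[m],15)-40,0,None)*m
        p=np.array([(w*x).sum(),(w*y).sum()])/w.sum()
    return p
for n,a,b,r in [("wide",(463,352),(383,78),9),("mid",(434,186),(317,174),6.5),("nar",(533,254),(277,107),5)]:
    ua=zc(a,4,np.array([230,130]));ub=zc(b,3,np.array([180,150]))
    ue=cen(t,ua,r)
    print(n,ua.round(1),ue.round(1),[v.round(4) if hasattr(v,'round') else v for v in tri((ct,cs),(ue,ub))],atz(ct,ue,.131).round(4),atz(cs,ub,.131).round(4))
for n,a,z in [("knob",(447,271),.114),("disc",(447,277),.1),("open",(362,279),.134)]:
    print(n,atz(ct,zc(a,4,np.array([230,130])),z).round(4))
E
```

```text
wide [345.4 217.6] [345.4 217.5] [array([ 0.4763, -0.0689,  0.1316]), [np.float64(0.0008266573329416922), np.float64(0.000826657332941608)]] [ 0.4768 -0.0696  0.131 ] [ 0.4753 -0.0685  0.131 ]
mid [338.1 176.1] [338.1 175.8] [array([ 0.6233, -0.0419,  0.1296]), [np.float64(0.00010862561869050138), np.float64(0.00010862561869057268)]] [ 0.623  -0.0419  0.131 ] [ 0.6247 -0.0407  0.131 ]
nar [362.9 193.1] [362.9 193.2] [array([ 0.5632, -0.1285,  0.1306]), [np.float64(0.0005163805199156009), np.float64(0.0005163805199157063)]] [ 0.5634 -0.1289  0.131 ] [ 0.5635 -0.1276  0.131 ]
knob [ 0.5501 -0.0557  0.114 ]
disc [ 0.5478 -0.0565  0.1   ]
open [0.5365 0.018  0.134 ]
```

```bash
cat >> h.py <<'E'
R=np.array([[1,0,0],[0,-1,0],[0,0,-1.]])
W=(.4763,-.0689);M=(.6233,-.0419);N=(.5632,-.1285)
E
python3 - <<'E'
from rig import arm
from h import *
arm.grip(0.0); print(arm.current_width(),arm.current_t())
for p in (W,M,N): print(arm.solve_ik([*p,.2],R))
arm.move_to([*W,.2],R)
print(arm.current_t(),arm.current_ee_pos(),arm.current_force())
arm.move_l([*W,.142],feed=.1); arm.sleep(.2)
print(arm.current_t(),arm.current_ee_pos(),arm.current_force())
cv2.imwrite("pics/s1.png",cv2.resize(arm.snapshot("scene")[150:350,180:440,::-1],None,fx=3,fy=3,interpolation=cv2.INTER_CUBIC))
E
```

```text
0.0003263327598379541 1.4667
[-1.53450222e+01  1.77347090e+01  9.78568698e+01 -2.54444375e-14
  6.44084212e+01  7.46549778e+01]
[-9.32041645e+00  2.89932183e+01  7.81460833e+01 -2.54444375e-14
  7.28606984e+01  8.06795835e+01]
[-1.87745111e+01  2.52674900e+01  8.49787372e+01 -2.54444375e-14
  6.97537728e+01  7.12254889e+01]
3.45 [ 0.47646673 -0.06951432  0.20003027] [ 0.81908971 -0.13880919 -0.19846843]
4.3833 [ 0.47666252 -0.06900118  0.14255075] [-0.26417405  0.23558579 -0.23485448]
```

View pics/s1.png

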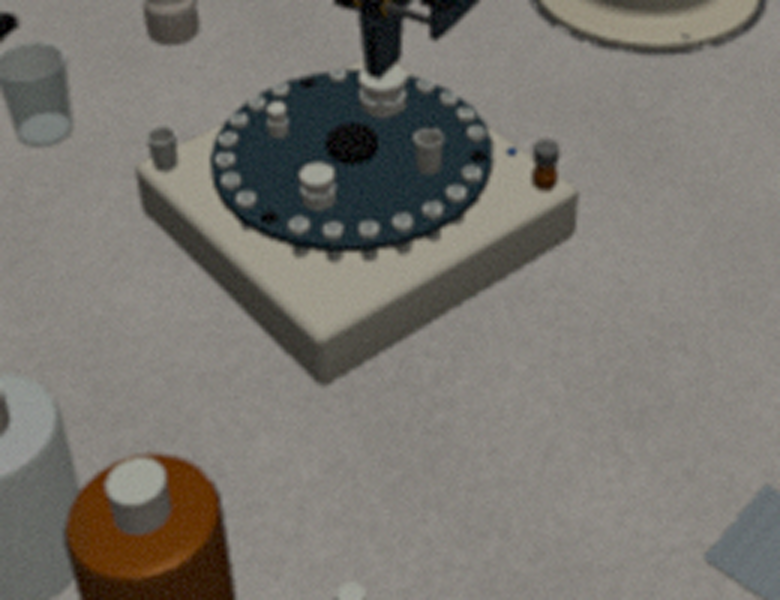

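The closed fingertips sit over the wide stopper, at about (380,75) in the crop. I'll lower them in steps, watching the force.

```bash
cat >> h.py <<'E'
def press(arm,p,z0=.138,zmin=.1195,lim=9,base=None):
    f0=arm.current_force()[2]; z=z0
    arm.move_l([*p,z0],feed=.04)
    while z>zmin:
        z-= .001 if z>.1245 else .0005
        arm.move_l([*p,z],feed=.02)
        f=arm.current_force()[2]-f0
        print(round(arm.current_t(),2),round(z,4),round(float(arm.current_ee_pos()[2]),4),round(float(f),1))
        if f>lim: break
E
python3 - <<'E'
from rig import arm
from h import *
press(arm,W)
arm.sleep(.15);print(arm.current_t(),arm.current_ee_pos(),arm.current_force())
E
```

```text
4.93 0.137 0.1369 0.6
5.18 0.136 0.1359 -0.6
5.43 0.135 0.1349 0.3
5.68 0.134 0.134 0.3
5.93 0.133 0.133 -0.6
6.18 0.132 0.1319 0.1
6.43 0.131 0.1309 -0.5
6.68 0.13 0.1299 0.5
6.93 0.129 0.1289 0.4
7.18 0.128 0.1279 -0.0
7.43 0.127 0.1269 -0.3
7.68 0.126 0.1259 -0.3
7.93 0.125 0.1249 -0.2
8.18 0.124 0.1239 0.3
8.43 0.1235 0.1235 1.0
8.68 0.123 0.123 1.5
8.93 0.1225 0.1225 2.5
9.18 0.122 0.1221 6.4
9.43 0.1215 0.1219 14.5
9.5833 [ 0.47634308 -0.06890811  0.12194806] [-4.27178248  0.77263524 15.53475033]
```

```bash
python3 - <<'E'
from rig import arm
from h import *
arm.move_l([*W,.165],feed=.1); 
print(arm.current_t(),arm.current_ee_pos(),arm.current_force())
im=arm.snapshot("scene");cv2.imwrite("pics/s2.png",im[:,:,::-1])
a=cv2.imread("pics/scene0.png")[160:225,255:335];b=im[160:225,255:335,::-1]
cv2.imwrite("pics/cmp2.png",cv2.resize(np.hstack([a,b]),None,fx=5,fy=5,interpolation=cv2.INTER_CUBIC))
E
```

```text
10.1667 [ 0.47612746 -0.06885278  0.16461933] [0.23358765 0.72654947 1.10176065]
```

View pics/cmp2.png

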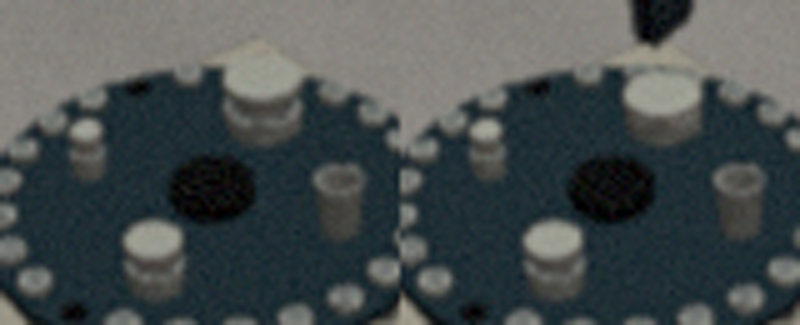

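The wide stopper's gap has closed, so it is home. The middle and narrow stoppers are still raised, so the middle one is next.

```bash
python3 - <<'E'
from rig import arm
from h import *
arm.move_l([*M,.165],R,feed=.12); arm.sleep(.2)
press(arm,M,z0=.136)
arm.move_l([*M,.165],feed=.1); arm.sleep(.1)
print(arm.current_t(),arm.current_ee_pos(),arm.current_force())
arm.move_l([*W,.19],R,feed=.15)
im=arm.snapshot("scene");cv2.imwrite("pics/s3.png",im[:,:,::-1])
a=cv2.imread("pics/scene0.png")[160:225,255:335];b=im[160:225,255:335,::-1]
cv2.imwrite("pics/cmp3.png",cv2.resize(np.hstack([a,b]),None,fx=5,fy=5,interpolation=cv2.INTER_CUBIC))
E
```

```text
12.93 0.135 0.1351 1.1
13.18 0.134 0.134 0.5
13.43 0.133 0.1329 0.5
13.68 0.132 0.1319 -0.1
13.93 0.131 0.1309 1.0
14.18 0.13 0.1299 0.5
14.43 0.129 0.129 1.0
14.68 0.128 0.128 1.6
14.93 0.127 0.1269 2.7
15.18 0.126 0.1259 1.5
15.43 0.125 0.1249 2.8
15.68 0.124 0.1239 1.0
15.93 0.1235 0.1235 2.6
16.18 0.123 0.123 2.9
16.43 0.1225 0.1225 2.8
16.68 0.122 0.1222 6.6
16.93 0.1215 0.1221 12.3
17.6167 [ 0.62276825 -0.04181898  0.16410186] [-0.47317534  0.20155545  0.8797048 ]
```

View pics/cmp3.png

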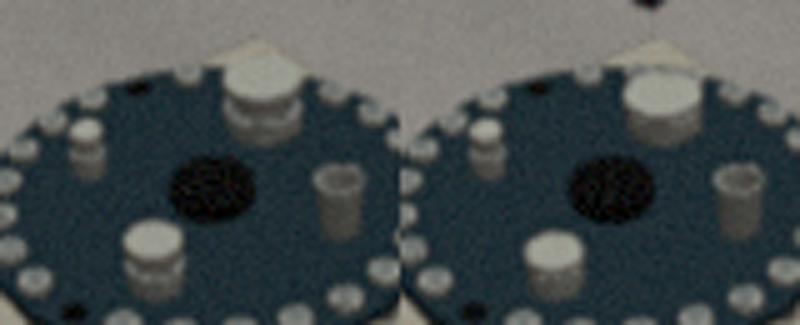

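The middle stopper is home, and the narrow one is still raised. It goes last.

```bash
python3 - <<'E'
from rig import arm
from h import *
arm.move_l([*N,.165],R,feed=.12); arm.sleep(.2)
press(arm,N,z0=.136)
arm.move_l([*N,.165],feed=.1); arm.sleep(.1)
print(arm.current_t(),arm.current_ee_pos(),arm.current_force())
arm.move_l([*W,.2],R,feed=.15)
im=arm.snapshot("scene");cv2.imwrite("pics/s4.png",im[:,:,::-1])
a=cv2.imread("pics/scene0.png")[160:225,255:335];b=im[160:225,255:335,::-1]
cv2.imwrite("pics/cmp4.png",cv2.resize(np.hstack([a,b]),None,fx=5,fy=5,interpolation=cv2.INTER_CUBIC))
print(arm.current_t())
E
```

```text
21.2 0.135 0.1351 0.3
21.45 0.134 0.134 -0.1
21.7 0.133 0.1329 -0.6
21.95 0.132 0.1319 0.4
22.2 0.131 0.131 0.1
22.45 0.13 0.1299 0.8
22.7 0.129 0.129 1.4
22.95 0.128 0.128 2.3
23.2 0.127 0.127 1.0
23.45 0.126 0.1259 1.6
23.7 0.125 0.1249 1.1
23.95 0.124 0.1239 1.7
24.2 0.1235 0.1235 1.8
24.45 0.123 0.123 3.1
24.7 0.1225 0.1224 2.9
24.95 0.122 0.1222 7.0
25.2 0.1215 0.122 12.1
25.8833 [ 0.56268992 -0.12833673  0.16414877] [ 0.31044807 -0.07761554 -0.56532498]
26.825
```

View pics/cmp4.png

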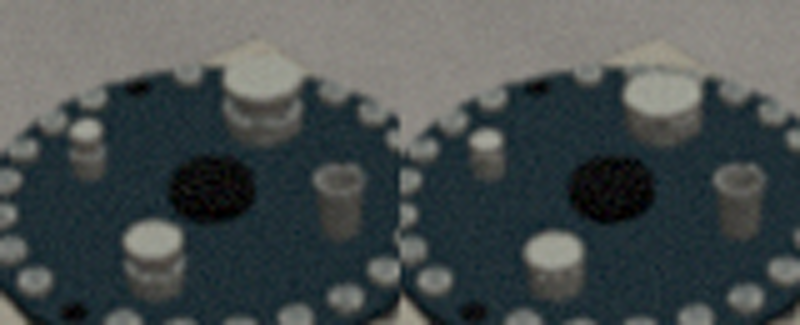

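View pics/s4.png

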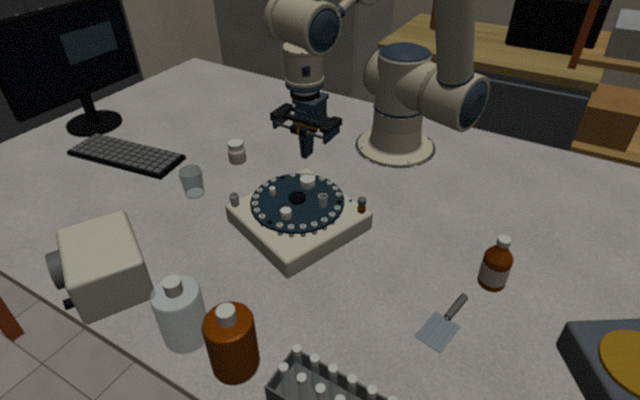

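All three stoppers are home, the loose things stand where they did, and the arm is clear.

```bash
python3 - <<'E'
from rig import arm
arm.sign_off()
E
```

```text
the job is handed in; nothing more can be done
```

All three stoppers are pressed home in the required order (widest, middle, narrowest), and the job is handed in. The last clock reading before hand-in was 26.8 s; the limit is 45 s.

- **Method:** I found the stopper tops by triangulating from the two cameras; the two views agreed to within about 2 mm. I then pressed each stopper with the closed fingertips in 0.5–1 mm steps, stopping on force.
- **Home check:** each press ended on a firm stop with the fingertip at about 0.122 m, the stated home height. The readings just after the last step were 12 to 15.5 N, against the 30 N limit. A before-and-after picture after each press showed that stopper's gap closed and the stoppers still to be done untouched.
- **Bystanders:** in the last scene picture the loose cup and the other loose things look unmoved and upright. I judged this by eye and did not measure their positions.
- **Disagreement:** the force while the stoppers were sliding read only about 0–3 N, less than the stated 4 N of friction. For the widest it stayed near zero until almost home, so I relied on the final height and the pictures instead.

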